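Hold the drill's sprung idler arm at its stop for a belt change

TASK

I am about to slip a new drive belt onto the bench drill. Pull the bottom-hinged guard at the front of its drive bay fully down, then swing the sprung idler arm behind it forward against its spring, out over the lowered guard, until it meets its stop, and finish while still holding it there with the gripper. Leave the dice, checker, square and bit rack where they are.

Things in the scene. Friction and masses are not known exactly. Their poses are not given: they have to be found in the camera images.
- machine: Belt-driven bench drill, fixed to the bench, turned up to 0.35 rad. Bed: grey cast plate 20 mm high, x -90 to 250, y -180 to 180 mm in its frame. Origin at bench level; -x is its front (towards the robot, 'forward'), y its left, z up. The drive bay (y = 0) is open above; cheek plates, inner faces y +-114 mm, 120 mm high. Motor, headstock and pulleys stand behind x 135 mm, up to 170 mm high.
- guard (a joint): Guard panel across the bay's front, 208 mm wide, 140 mm long, 8 mm thick, 0.35 kg, hinged at the bottom along the machine's y. 0 = shut, leaning 0.2 rad back; 0.2 = upright; 1.75 = fully down, nearly level, at its own stop. Starts at 0 to 0.15. Slight hinge friction (0.06 N m): about 1 N moves it; pulled past 0.6 it falls open by itself in a second or so and stays down.
- guard_edge (a point): Middle of the guard's top edge, on the axis of a rolled bead 14 mm thick along the machine's y, 140 mm from the hinge, about 167 mm above the bench when shut. 75 mm of free space behind it, before the arm: it can be hooked from behind or pinched from above.
- guard_hinge (a point): Middle of the guard's hinge line, at (-85, 0, 30) mm in the machine's frame.
- idler (a joint): Swing of the idler arm about its level pivot along the machine's y. 0 = at rest, leaning 0.35 rad back; 0.35 = upright; 1.25 = wound to its stop, leaning 0.9 rad forward, roller over the guard's hinge. The spring always pulls it back: 0.3 N m at rest, 0.68 at the stop (3 to 6 N square to the arm at the roller, 10 N if pulled level). A shut guard blocks the roller before the stop.
- roller (a point): Centre of the black roller at the arm's top end, 36 mm across, 115 mm from the pivot; 170 mm above the bench at rest, 133 mm at the stop. With the arm's two plates (round ends 22 mm wide) on either side it is 40 mm wide to grip along the machine's y; the arm can turn in such a grip. 55 mm free behind the roller at rest.
- pivot (a point): The arm's pivot, on its axis, at (40, 0, 62) mm in the machine's frame. It does not move.
- cage: The idler arm: two steel plates 22 mm wide, 4 mm thick, outer faces 40 mm apart, with the roller between them at the top and a smaller wheel halfway. Origin on the pivot; z runs along the arm to the roller, y along the pivot.
- die0: A loose cream bone die, 20 mm cube; origin at the centre of its underside. A bystander, on the bench to the left of the lowered guard's place.
- die1: A loose cream bone die, 20 mm cube; origin at the centre of its underside. A bystander, on the bench to the right of the lowered guard's place.
- die2: A loose cream bone die, 20 mm cube; origin at the centre of its underside. A bystander, on the machine's bed outside the left cheek, at the front.
- checker: A loose teak backgammon checker, a disc 36 mm across and 10 mm high, flat on the bench right of the machine's bed; origin at the centre of its underside. A bystander.
- square: A loose steel try square lying flat, blade 130 x 25 x 4 mm along x, stock 90 mm along y, 12 mm high; origin at its outer corner, underside. A bystander left of the machine.
- bit_rack: A loose teak block 60 x 110 x 35 mm with ten carbide bits standing in it, 65 mm high in all; origin at the centre of its underside. A bystander right of the machine.

How it is judged (in metres and radians):
On the way, in this order (a step that is already met when the one before it is completed fails the run):
1. the guard is pulled fully down while the idler arm is still back (value of joint guard above 1.6 rad and value of joint idler below 0.9 rad), for 0.2 s.
2. the idler arm is swung forward to its stop with the gripper (value of joint idler above 1.17 rad and contact force between cage and the fingers above 1 N), for 0.2 s.
At the end, for the whole second after the job is handed in: The program ends with the gripper's fingers holding the idler arm still at its stop (within 0.08 rad of 1.25, pressed by the fingers with over 1 N, no loose thing wedged against it), the guard fully down (over 1.6 of 1.75 rad), through the last second (all of step 2 and value of joint guard above 1.6 rad and velocity of joint idler between -0.1 and 0.1 rad/s and contact force between cage and die0 below 0.2 N and contact force between cage and die1 below 0.2 N and contact force between cage and die2 below 0.2 N and contact force between cage and checker below 0.2 N and contact force between cage and square below 0.2 N and contact force between cage and bit_rack below 0.2 N); the arm keeps its last pose, push and grip.
It fails at once if a bystander is shifted by more than 25 mm (distance of any of die0, die1, die2, checker, square, bit_rack from where it was at the start of the episode above 0.025 m).
It also fails if it takes over 48 s, if anything falls off the work surface, if the arm or the gripper's body presses on something with over 40 N, if the wrist force passes 120 N, or if a joint passes its speed limit or range.

ROBOT

A 6-joint arm with a two-finger parallel gripper is mounted at the origin on the work surface. World frame = base frame: x ahead of the robot, y to its left, z up, the work surface at z = 0. Lengths are in m, angles in degrees, forces in N, time in s.
With the tool pointing down it reaches from about 0.35 to 0.875 m from the base axis. Payload 4.2 kg.
Tool frame: the origin (TCP) lies midway between the tips of the shut fingers; the grasp point (between the pads) lies 19 mm behind it; x points along the fingers, y is the direction in which the jaws open and shut, and the axes are right-handed (so a half turn about x gives the same grasp; the last joint's range is limited). The gripper opens to 87 mm and grips with 3 to 60 N. Pads are 19 mm wide; open, the fingers measure 117 mm over their backs; the gripper's body (75 mm by 190 mm) begins 51 mm behind the grasp point.
Start: joints at [-60.355, 22.042, 0.453, 0, -68.411, -14.817], TCP at [0.16, -0.604, 0.223] pointing down, gripper open.
Joint ranges: [-179.83, 179.83], [-69.29, 118.12], [-61.27, 80.66], [-181.25, 117.63], [-171.15, -9.14], [-177.46, 177.46]. Speed limits (degrees/s): [159.86, 159.86, 180, 180, 180, 180].

INTERFACE

Orientations are given as a 3x3 rotation matrix whose columns are the frame's x, y, z axes.
In Python, from station import r gives the robot as it stands.
- The arm moves only by the tool play_rows, never from a script. Its argument "plan" is a list that holds one entry, the list of rows, each a list of 6 numbers: the shift along the tool's x, y, z in cm, then the turn, a rotation vector about the tool's x, y, z in units of 10 degrees (1.0 is 10 degrees). A call has 1 to 5 rows; each row is the pose to reach, as a shift and turn from the pose commanded when the call began, along the tool's axes at that moment; what a row does not reach only later rows make up. A row lasts 1/8 s, in which the tool goes at most 62.5 mm and 10.7 degrees, less where a joint would pass 70% of its speed; a pose out of reach is approached as far as the arm can. A call with a gripper value outside its range is refused whole. "hand" is the opening, from 0 (shut) to 1 (fully open), set as the call begins (left out, the last holds). The fingers move at their own pace and stop on an object; the grip force is fixed at half the most. Time passes only in rows, so rows that repeat a pose let the fingers close. It gives the time, the measured TCP pose, the force and the opening at its end, in the units of the state.
- r.sense(): the state, without advancing time (a new reading comes with each control period).
- r.capture(name): name is "scene" or "side" or "wrist"; returns (picture, depth): 420x560x3 uint8, blue, green, red; 420x560 float32, m along the optical axis (not along the pixel's ray), 0 where there is no reading.
- r.get_calibration(name): a dict with "vfov" (degrees; the focal length in pixels is half the picture's height over the tangent of half this angle, whatever the lens; pixels are square), "cx", "cy" (the principal point, pixels), "rvec" (rotation vector, rad) and "tvec" (3), from world to camera coordinates, as OpenCV has them. Camera axes: x right, y down, z forward; pixel columns grow to the right and rows downward; lengths in m; the calibration is good to about 2 mm. A picture is of the moment at which its call begins: read the wrist's pose just before it. get_calibration takes no time and is no camera call; for the wrist camera it gives the pose at the moment of the call.
- r.finish_job(): hands the job in, once; it reports no verdict.
The state is a dict: "time_s": time; "joints": joint angles; "joint_velocities": joint speeds; "effort": joint torques, N m; "tcp_pos": TCP position; "ee_rot": TCP orientation; "wrist_force": force on the tool from outside, world axes, zero at the start; "moment": the same for the moment, N m; "gripper_width": opening from 0.0 (shut) to 1.0 (fully open).
Only numpy, scipy, OpenCV 4.12 (cv2) and the standard library are available. Lean on these libraries where they do the work, as an engineer would, in place of code of your own. Each camera call takes 0.05 s, during which the arm holds its last target.

## Working session

There is one attempt and no reset: what is moved stays moved. The work goes in short steps, Python scripts to look and compute and a tool call to move; the robot and the scene stay as the last step left them, time stands still between calls to the robot, and variables do not carry over. Pictures are saved under pics/ and viewed, and the job is handed in when it is done.

Besides the shell and the picture viewer there is one more tool, called as name(argument=value, ...) on one line, values as JSON. play_rows: Moves the arm, as the interface text tells. Its arguments: {"type":"object","properties":{"plan":{"type":"array","items":{"type":"array","items":{"type":"array","items":{"type":"number"}}}},"hand":{"type":"number"}},"required":["plan"]}

```bash
mkdir -p pics; ls; python3 - <<'E'
from station import r
import cv2
print(r.sense())
for n in ["scene","side"]:
    p,d=r.capture(n); cv2.imwrite(f"pics/{n}0.png",p); import numpy as np; np.save(f"pics/{n}0.npy",d); print(n,r.get_calibration(n))
E
```

```text
pics
{'time_s': 0.0, 'joints': array([-6.03557952e+01,  2.20904095e+01,  3.80546663e-01, -2.96945309e-02,
       -6.84122278e+01, -1.48159453e+01]), 'joint_velocities': array([ 0.00066985, -0.05546341, -0.01674552,  0.01190242, -0.03562069,
       -0.07718023]), 'effort': array([ 2.57816700e-04, -3.90663922e+01,  1.87400132e+01,  4.21984613e+00,
        1.08993807e-02, -2.01793978e-04]), 'tcp_pos': array([ 0.15981149, -0.60359696,  0.22146673]), 'ee_rot': array([[-6.35100604e-04, -2.55737056e-01,  9.66746169e-01],
       [ 2.09029881e-03,  9.66743912e-01,  2.55737832e-01],
       [-9.99997614e-01,  2.18320762e-03, -7.94127787e-05]]), 'wrist_force': array([ 0.46896349, -0.54091552, -0.21615916]), 'moment': array([-0.02360766,  0.04916674,  0.04151407]), 'gripper_width': 0.9990511573504087}
scene {'vfov': 53.93307292037183, 'cx': 276.21548872933596, 'cy': 208.54061613234364, 'rvec': array([ 2.2193566 ,  0.96865655, -0.35475422]), 'tvec': array([-0.42148582, -0.1741292 ,  1.37593973])}
side {'vfov': 46.76977133995307, 'cx': 296.9565798973883, 'cy': 217.8179351904637, 'rvec': array([ 0.77865363, -2.68895965,  0.95204551]), 'tvec': array([0.4718007 , 0.27540795, 1.36619374])}
```

View pics/scene0.png

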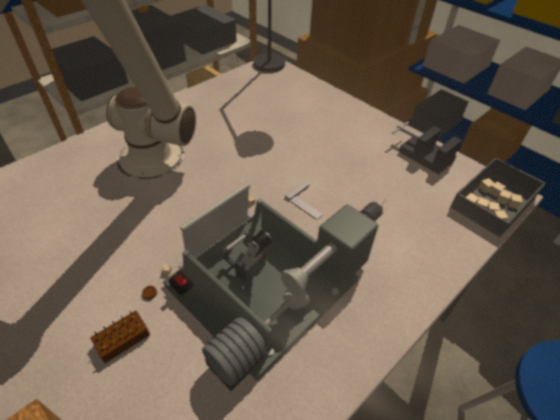

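View pics/side0.png

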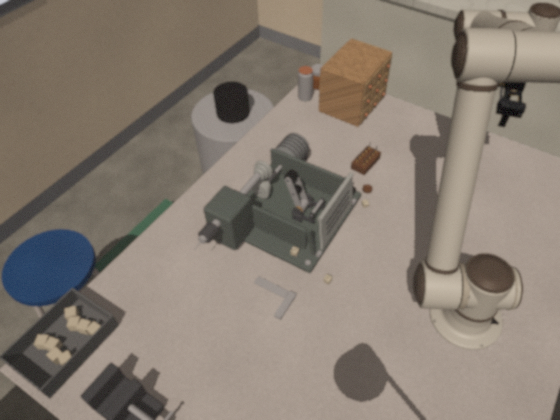

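The scene view shows the machine at about (270,270), with the guard at (215,225), the roller at (262,240) and the rack at (120,335). In the side view the guard is at about (335,210) and the arm at (297,190). Next I'll zoom in and deproject.

```bash
cat > h.py <<'E'
import numpy as np, cv2
from station import r
def cal(n):
    c=r.get_calibration(n); f=210/np.tan(np.radians(c['vfov'])/2)
    R=cv2.Rodrigues(np.array(c['rvec']))[0]; return f,c['cx'],c['cy'],R,np.array(c['tvec'])
def cloud(d,C):
    f,cx,cy,R,t=C; v,u=np.mgrid[:d.shape[0],:d.shape[1]]
    P=np.stack([(u-cx)/f*d,(v-cy)/f*d,d],-1); return (P-t)@R
def proj(X,C):
    f,cx,cy,R,t=C; p=np.atleast_2d(X)@R.T+t; return np.c_[p[:,0]/p[:,2]*f+cx,p[:,1]/p[:,2]*f+cy]
E
python3 - <<'E'
from h import *
for n,b in [("scene",(140,170,250,210)),("side",(200,120,200,150))]:
    p=cv2.imread(f"pics/{n}0.png"); d=np.load(f"pics/{n}0.npy")
    x,y,w,h=b; c=cv2.resize(p[y:y+h,x:x+w],None,fx=800/w*0.85,fy=800/w*.85,interpolation=cv2.INTER_CUBIC); c=np.clip(c.astype(float)*2,0,255).astype(np.uint8); cv2.imwrite(f"pics/{n}0z.png",c[:600])
    W=cloud(d,cal(n)); ok=d>0
    print(n,"bench z",np.median(W[ok&(abs(W[...,2])<.03)][:,2]))
    m=ok&(W[...,2]>.008)&(W[...,0]>.2)&(W[...,0]<1.1)&(abs(W[...,1])<.5)
    # topdown map 1.5mm
    T=np.zeros((500,560,3),np.uint8); Q=W[m]; o=np.argsort(Q[:,2])
    for q in Q[o]:
        i=int((q[0]-.25)/.0016); j=int((.45-q[1])/.0016)
        if 0<=i<500 and 0<=j<560: T[499-i,j]=cv2.applyColorMap(np.uint8([[min(255,max(0,q[2]*1200))]]),cv2.COLORMAP_JET)[0,0]
    cv2.imwrite(f"pics/{n}0t.png",T)
E
```

```text
scene bench z 0.0004329419319044094
side bench z 0.002107095431383145
```

View pics/scene0z.png

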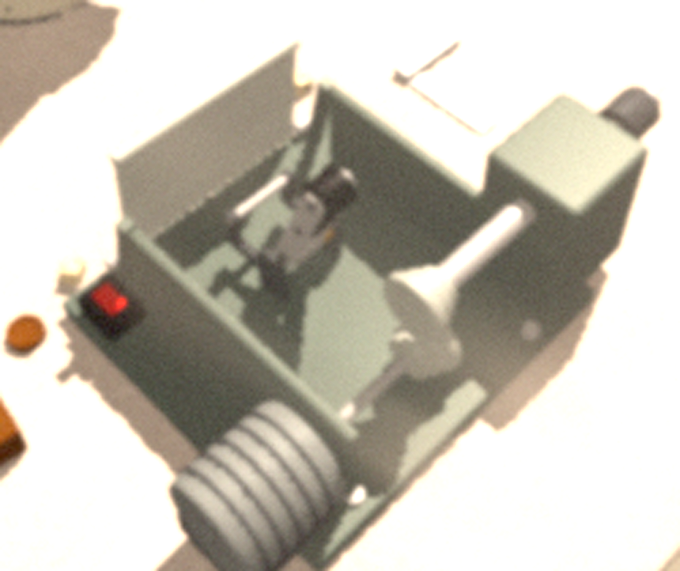

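View pics/side0z.png

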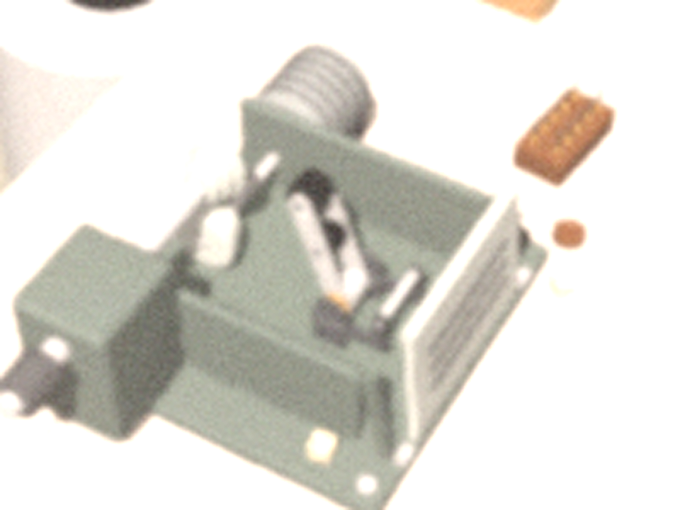

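View pics/scene0t.png

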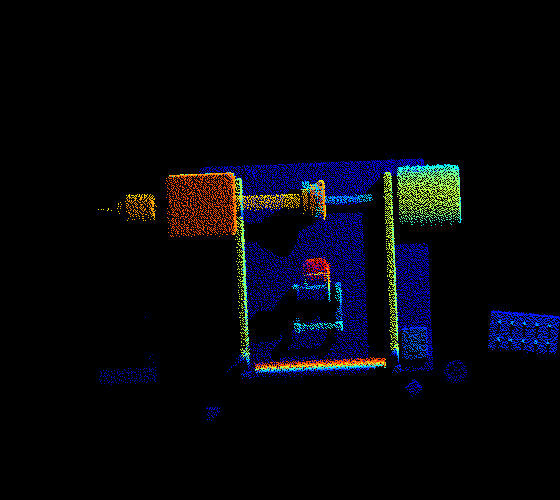

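```bash
python3 - <<'E'
from h import *
for n in ["scene","side"]:
    W=cloud(np.load(f"pics/{n}0.npy"),cal(n)).reshape(-1,3)
    box=lambda x0,x1,y0,y1,z0,z1: W[(W[:,0]>x0)&(W[:,0]<x1)&(W[:,1]>y0)&(W[:,1]<y1)&(W[:,2]>z0)&(W[:,2]<z1)]
    L=box(.47,.7,.04,.09,.116,.126); Rr=box(.47,.75,-.2,-.14,.116,.126)
    for nm,q in [("L",L),("R",Rr)]:
        if len(q)>10:
            k=np.polyfit(q[:,0],q[:,1],1); print(n,nm,len(q),"y=",k,"yaw",np.degrees(np.arctan(k[0])),"spread",np.std(q[:,1]-np.polyval(k,q[:,0])),"at .6",np.polyval(k,.6))
    G=box(.42,.5,-.17,.04,.155,.19)
    if len(G):
        k=np.polyfit(G[:,1],G[:,0],1); print(n,"guard",len(G),"x(y)",k,"at -.06",np.polyval(k,-.06),"zmax",np.percentile(G[:,2],98),"y",G[:,1].min(),G[:,1].max())
    B=box(.57,.68,-.11,-.01,.14,.2); print(n,"roller",len(B),np.median(B,0),np.percentile(B,2,axis=0),np.percentile(B,98,axis=0))
    Gm=box(.4,.5,-.12,0,.05,.165); print(n,"guardface",[ (z,np.round(np.median(Gm[abs(Gm[:,2]-z)<.006][:,0]),4)) for z in (.06,.08,.1,.12,.14,.16)])
E
```

```text
scene L 362 y= [0.04621811 0.03509434] yaw 2.646219233604541 spread 0.0038077328356166487 at .6 0.06282520325941358
scene R 657 y= [ 0.00084393 -0.17831919] yaw 0.048353779530318636 spread 0.007336133528558814 at .6 -0.17781282762601816
scene guard 606 x(y) [-0.0403925   0.46625444] at -.06 0.46867799081471795 zmax 0.17843785633163387 y -0.1659183679198969 0.039547551522624964
scene roller 328 [ 0.62305217 -0.06507283  0.17976726] [ 0.6018184  -0.07670952  0.14424557] [ 0.63577045 -0.03979904  0.18942845]
scene guardface [(0.06, np.float64(0.4599)), (0.08, np.float64(0.462)), (0.1, np.float64(0.464)), (0.12, np.float64(0.4652)), (0.14, np.float64(0.4668)), (0.16, np.float64(0.4689))]
side L 269 y= [0.05382186 0.03337697] yaw 3.080792756130825 spread 0.004678893735902794 at .6 0.06567008159054566
side R 294 y= [ 0.00024733 -0.17631625] yaw 0.014171227958762838 spread 0.00784580983841561 at .6 -0.17616785411223612
side guard 332 x(y) [-0.04262033  0.45968698] at -.06 0.4622441969200321 zmax 0.18209283918957797 y -0.1699418583865703 0.039974010293886725
side roller 215 [ 0.60898365 -0.04359591  0.17701467] [ 0.59704957 -0.07492617  0.14125136] [ 0.62999212 -0.0342629   0.19133552]
side guardface [(0.06, np.float64(0.451)), (0.08, np.float64(0.4522)), (0.1, np.float64(0.4536)), (0.12, np.float64(0.4551)), (0.14, np.float64(0.4578)), (0.16, np.float64(0.4597))]
```

play_rows(plan=[[[-5, 2, 2, 0.5, 0, 0], [-8, 6, 6, 1.2, 0, 0], [-8, 10, 10.5, 1.2, 0, 0], [-8, 14, 15, 1.2, 0, 0], [-8, 18, 19, 1.2, 0, 0]]], hand=0)

```text
time_s: 0.72
tcp_pos: [0.2982, -0.3797, 0.3023]
ee_rot: [[-0.0, -0.049, 0.999], [0.0, 0.999, 0.049], [-1.0, 0.0, 0.0]]
wrist_force: [0.4, -1.2, -0.1]
gripper_width: 0.517
```

```bash
cat >> h.py <<'E'
def to(x,y,z,yaw=2.4):
    s=r.sense(); R=s['ee_rot']; d=R.T@(np.array([x,y,z])-s['tcp_pos'])*100
    c,q=np.cos(np.radians(yaw)),np.sin(np.radians(yaw))
    Rt=np.array([[0,-q,c],[0,c,q],[-1,0,0]])
    rv=np.degrees(cv2.Rodrigues(R.T@Rt)[0].ravel())/10
    print("t",s['time_s'],"tcp",s['tcp_pos'].round(4),"F",s['wrist_force'].round(2),"w",round(s['gripper_width'],3)); print("shift cm",d.round(2),"turn",rv.round(2))
E
python3 -c "
from h import *; to(.505,-.061,.26)"
```

```text
t 0.725 tcp [ 0.2982 -0.3797  0.3023] F [ 0.38 -1.2  -0.09] w 0.517
shift cm [ 4.24 30.81 22.22] turn [ 0.04  0.   -0.  ]
```

play_rows(plan=[[[0, 5, 3.5, 0, 0, 0], [0, 10, 7, 0, 0, 0], [0, 15, 10.5, 0, 0, 0], [0, 20, 14, 0, 0, 0], [0, 25, 17.5, 0, 0, 0]]])

```text
time_s: 1.35
tcp_pos: [0.4605, -0.1212, 0.3025]
ee_rot: [[-0.0, -0.05, 0.999], [0.0, 0.999, 0.05], [-1.0, 0.0, -0.0]]
wrist_force: [1.0, -1.9, -0.6]
gripper_width: 0.022
```

play_rows(plan=[[[0, 4, 3, 0, 0, 0], [0, 5.9, 4.8, 0, 0, 0], [2, 5.9, 4.8, 0, 0, 0], [4, 5.9, 4.8, 0, 0, 0], [4, 5.9, 4.8, 0, 0, 0]]])

```text
time_s: 1.98
tcp_pos: [0.5039, -0.0624, 0.2609]
ee_rot: [[-0.004, -0.049, 0.999], [-0.001, 0.999, 0.049], [-1.0, -0.0, -0.004]]
wrist_force: [-0.1, -0.1, 0.7]
gripper_width: 0.008
```

```bash
python3 -c "
from h import *; to(.505,-.061,.142)
C=cal('scene')
for n in ['scene','side','wrist']:
    p,d=r.capture(n); np.save('pics/%s1.npy'%n,d); cv2.imwrite('pics/%s1.png'%n,cv2.convertScaleAbs(cv2.resize(p[130:340,140:420] if n=='scene' else p[100:270,200:430] if n=='side' else p,None,fx=1.4 if n=='wrist' else 2.8,fy=1.4 if n=='wrist' else 2.8,interpolation=2),alpha=1.6))
"
```

```text
t 1.975 tcp [ 0.5039 -0.0624  0.2609] F [-0.06 -0.1   0.67] w 0.008
shift cm [11.89  0.14  0.17] turn [ 0.04 -0.03  0.  ]
```

View pics/scene1.png

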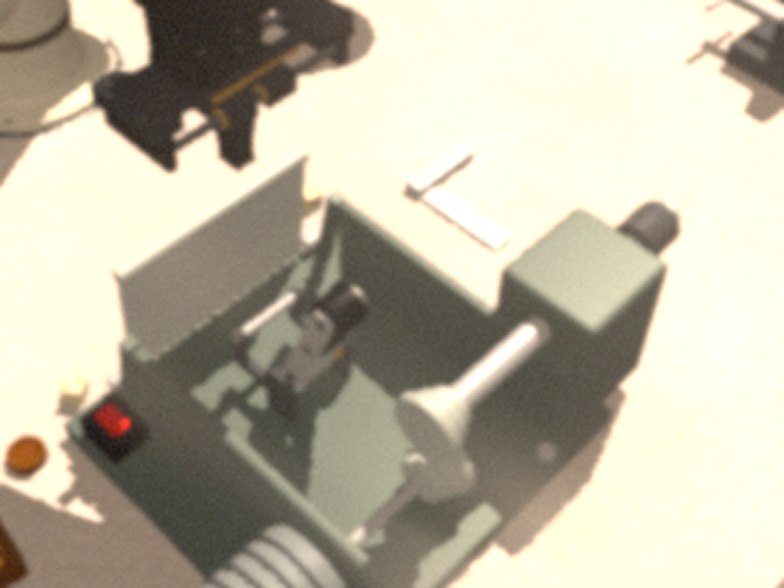

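View pics/wrist1.png

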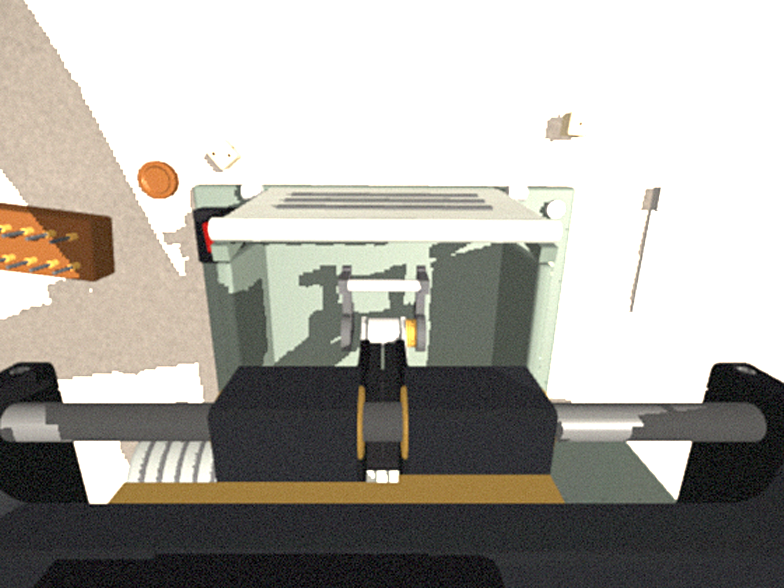

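The wrist view shows the guard bead at row 230/1.4 across the middle. The fingers are behind it, hiding the arm. I'll check the TCP and edge projections before descending.

```bash
python3 -c "
from h import *
s=r.sense(); p=s['tcp_pos']
for n in ['scene','side','wrist']:
    print(n,proj(np.array([p,[.464,-.062,.171],[.617,-.056,.17]]),cal(n)).round(0).tolist())
W=cloud(np.load('pics/wrist1.npy'),cal('wrist'))
for v in (158,162,165,168,172,180,200,230): print(v,W[v,200].round(4),W[v,275].round(4),W[v,350].round(4))
"
```

```text
scene [[224.0, 186.0], [216.0, 205.0], [260.0, 241.0]]
side [[325.0, 167.0], [335.0, 195.0], [290.0, 177.0]]
wrist [[275.0, 259.0], [277.0, 164.0], [275.0, 317.0]]
158 [ 0.4615 -0.126   0.1744] [ 0.4585 -0.0641  0.1744] [ 0.4557 -0.0018  0.1727]
162 [ 0.4646 -0.1258  0.1757] [ 0.4615 -0.064   0.1763] [ 0.4585 -0.0022  0.1758]
165 [ 0.467  -0.1257  0.1766] [ 0.4641 -0.0639  0.1757] [ 0.4609 -0.002   0.1764]
168 [ 0.4696 -0.126   0.1756] [ 0.4666 -0.0637  0.1754] [ 0.4633 -0.0018  0.1768]
172 [ 0.5045 -0.1626  0.0195] [ 0.4994 -0.0611  0.0201] [ 4.675e-01 -2.000e-04  1.723e-01]
180 [ 0.5157 -0.163   0.0191] [ 0.5107 -0.0605  0.0189] [0.5055 0.0418 0.0195]
200 [ 0.5439 -0.1634  0.0201] [ 0.5204 -0.0604  0.0841] [0.5336 0.0452 0.0202]
230 [ 0.5889 -0.1645  0.0199] [ 0.5643 -0.0581  0.0686] [0.5784 0.051  0.0196]
```

play_rows(plan=[[[4, 0, 0, 0, 0, 0], [8, 0, 0, 0, 0, 0], [11.5, 0, 0, 0, 0, 0], [11.9, 0, -1, 0, 0, 0], [11.9, 0, -2, 0, 0, 0]]])

```text
time_s: 2.75
tcp_pos: [0.4853, -0.0631, 0.1449]
ee_rot: [[0.002, -0.049, 0.999], [-0.0, 0.999, 0.049], [-1.0, -0.0, 0.002]]
wrist_force: [-0.4, -0.3, -0.2]
gripper_width: 0.006
```

play_rows(plan=[[[0, 0, -1.5, 0, 0, 0], [0, 0, -3, 0, 0, 0], [0.3, 0, -4.5, 0, 0, 0], [0.6, 0, -6, 0, 0, 0], [1, 0, -7.5, 0, 0, 0]]])

```text
time_s: 3.38
tcp_pos: [0.4087, -0.0667, 0.1332]
ee_rot: [[-0.001, -0.049, 0.999], [0.0, 0.999, 0.049], [-1.0, 0.0, -0.001]]
wrist_force: [0.9, 0.3, -0.2]
gripper_width: 0.005
```

play_rows(plan=[[[0.6, 0, -1.5, 0, 0, 0], [1, 0, -3, 0, 0, 0], [1, 0, -4.5, 0, 0, 0], [1, 0, -4.5, 0, 0, 0], [1, 0, -4.5, 0, 0, 0]]])

```text
time_s: 4.0
tcp_pos: [0.3659, -0.0687, 0.124]
ee_rot: [[0.001, -0.05, 0.999], [0.0, 0.999, 0.05], [-1.0, -0.0, 0.001]]
wrist_force: [0.8, 0.4, 0.4]
gripper_width: 0.007
```

```bash
python3 -c "
from h import *; to(.385,-.061,.122)
for n in ['scene','side']:
    p,d=r.capture(n); np.save('pics/%s2.npy'%n,d); cv2.imwrite('pics/%s2.png'%n,cv2.convertScaleAbs(cv2.resize(p[130:340,140:420] if n=='scene' else p[100:270,200:430],None,fx=2.8,fy=2.8,interpolation=2),alpha=1.6))
"
```

```text
t 4.0 tcp [ 0.3659 -0.0687  0.124 ] F [0.76 0.45 0.38] w 0.007
shift cm [0.2  0.67 1.94] turn [0.05 0.01 0.  ]
```

View pics/scene2.png

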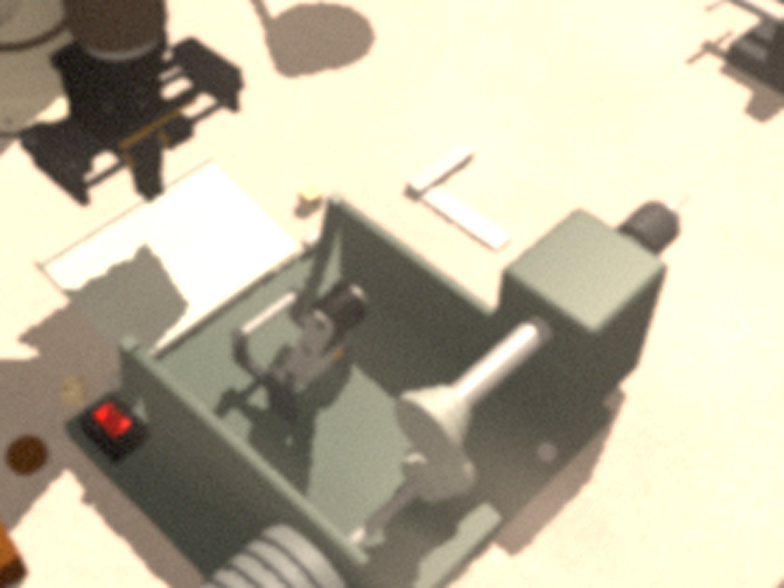

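View pics/side2.png

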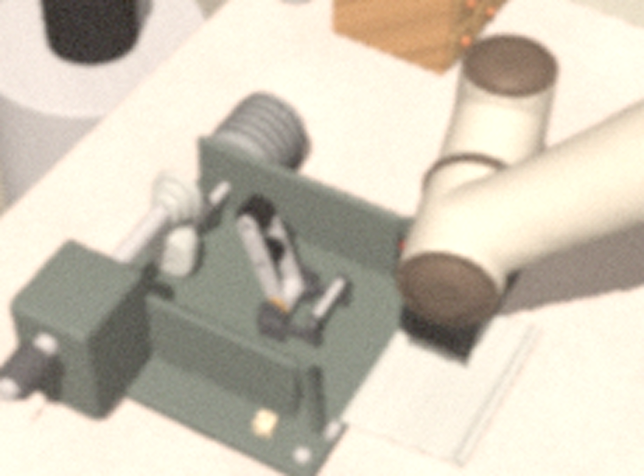

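The guard lies flat with its bead edge at (210,165)-(40,265) in the zoomed scene view, and the idler arm is still back. Next I'll raise, open and go over the roller.

play_rows(plan=[[[-5, 0, 0, 0, 0, 0], [-10, 0, 0, 0, 0, 0], [-15, 0, 2, 0, 0, 0], [-15, 0, 7, 0, 0, 0], [-15, 0, 12, 0, 0, 0]]], hand=1)

```text
time_s: 4.72
tcp_pos: [0.4871, -0.0628, 0.2747]
ee_rot: [[0.003, -0.049, 0.999], [0.001, 0.999, 0.049], [-1.0, 0.0, 0.003]]
wrist_force: [-0.1, 0.2, -0.4]
gripper_width: 0.487
```

play_rows(plan=[[[0, 0, 4.5, 0, 0, 0], [0, 0, 8.5, 0, 0, 0], [0, 0, 8.5, 0, 0, 0], [0, 0, 8.5, 0, 0, 0]]])

```text
time_s: 5.22
tcp_pos: [0.5697, -0.0588, 0.2729]
ee_rot: [[-0.002, -0.049, 0.999], [-0.0, 0.999, 0.049], [-1.0, -0.0, -0.002]]
wrist_force: [-0.0, -0.7, -0.2]
gripper_width: 0.939
```

```bash
python3 -c "
from h import *; to(.617,-.056,.151)
p,d=r.capture('wrist'); W=cloud(d,cal('wrist')); cv2.imwrite('pics/wrist3.png',cv2.convertScaleAbs(cv2.resize(p,None,fx=1.4,fy=1.4),alpha=1.5))
print(proj(np.array([.617,-.056,.17]),cal('wrist')))
Q=W.reshape(-1,3); ok=(d.ravel()>0)&(Q[:,2]>.135)&(Q[:,2]<.2)&(abs(Q[:,1]+.056)<.035)&(Q[:,0]>.56)&(Q[:,0]<.67); Q=Q[ok]
print(len(Q),np.percentile(Q,[1,50,99],axis=0).round(4))
"
```

```text
t 5.225 tcp [ 0.5697 -0.0588  0.2729] F [-0.03 -0.69 -0.22] w 0.939
shift cm [12.18  0.05  4.76] turn [ 0.04 -0.01  0.  ]
[[274.59583963 254.53908269]]
1688 [[ 0.5925 -0.0783  0.1382]
 [ 0.6072 -0.0583  0.1813]
 [ 0.6301 -0.0389  0.1887]]
```

View pics/wrist3.png

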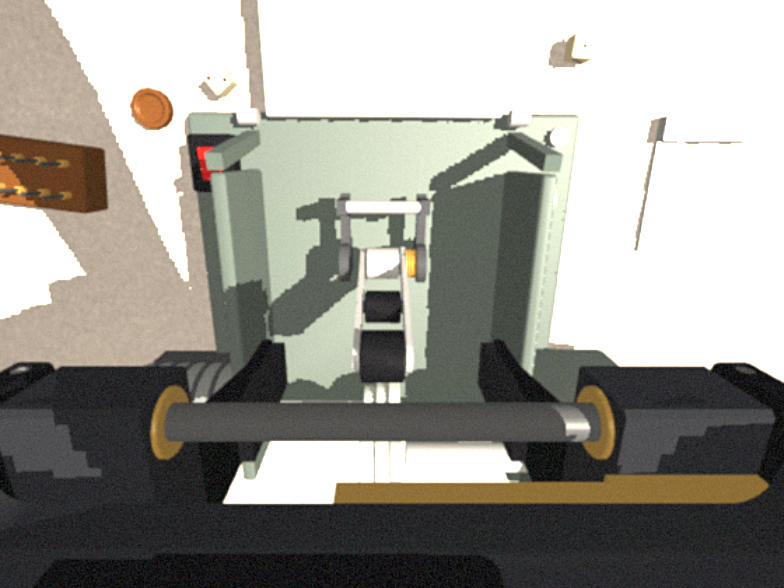

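The wrist view shows the roller centred at about (383,355), midway between the open jaws. It measures y −0.058 and x about 0.616. Next I'll move over it and descend.

play_rows(plan=[[[0, -0.1, 3, 0, 0, 0], [2, -0.1, 4.7, 0, 0, 0], [6, -0.1, 4.7, 0, 0, 0], [10, -0.1, 4.7, 0, 0, 0], [12.2, -0.1, 4.7, 0, 0, 0]]])

```text
time_s: 5.9
tcp_pos: [0.6151, -0.0575, 0.1501]
ee_rot: [[-0.002, -0.049, 0.999], [0.0, 0.999, 0.049], [-1.0, 0.0, -0.002]]
wrist_force: [0.4, 0.6, 0.3]
gripper_width: 0.999
```

play_rows(plan=[[[0, 0, 0, 0, 0, 0], [0, 0, 0, 0, 0, 0], [0, 0, 0, 0, 0, 0]]])

```text
time_s: 6.28
tcp_pos: [0.6177, -0.0573, 0.1535]
ee_rot: [[0.003, -0.05, 0.999], [0.0, 0.999, 0.05], [-1.0, 0.0, 0.003]]
wrist_force: [-0.0, -0.2, 1.0]
gripper_width: 0.997
```

```bash
python3 -c "
from h import *; to(.616,-.058,.151)
p,d=r.capture('wrist'); cv2.imwrite('pics/wrist4.png',cv2.convertScaleAbs(cv2.resize(p,None,fx=1.4,fy=1.4),alpha=1.5))
p,d=r.capture('scene'); cv2.imwrite('pics/scene4.png',cv2.convertScaleAbs(cv2.resize(p[150:320,150:380],None,fx=3.2,fy=3.2,interpolation=2),alpha=2))
"
```

```text
t 6.275 tcp [ 0.6177 -0.0573  0.1535] F [-0.04 -0.21  1.03] w 0.997
shift cm [ 0.25 -0.06 -0.18] turn [ 0.04  0.02 -0.  ]
```

View pics/wrist4.png

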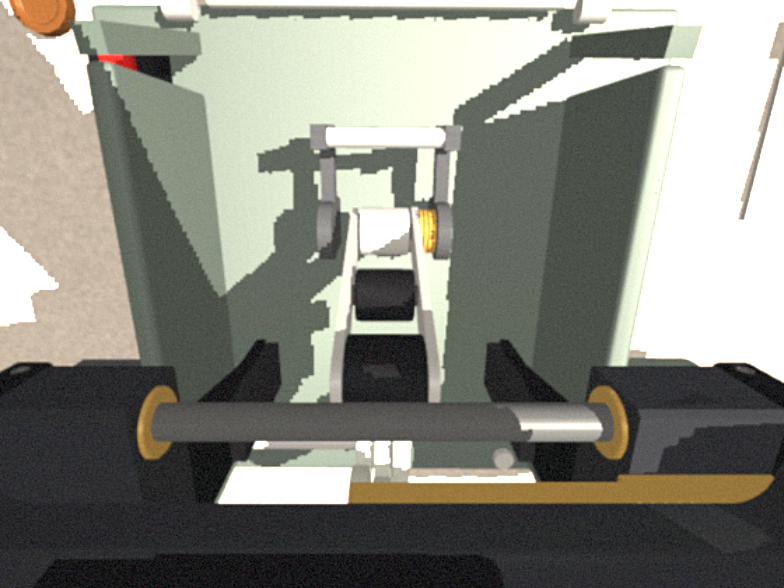

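View pics/scene4.png

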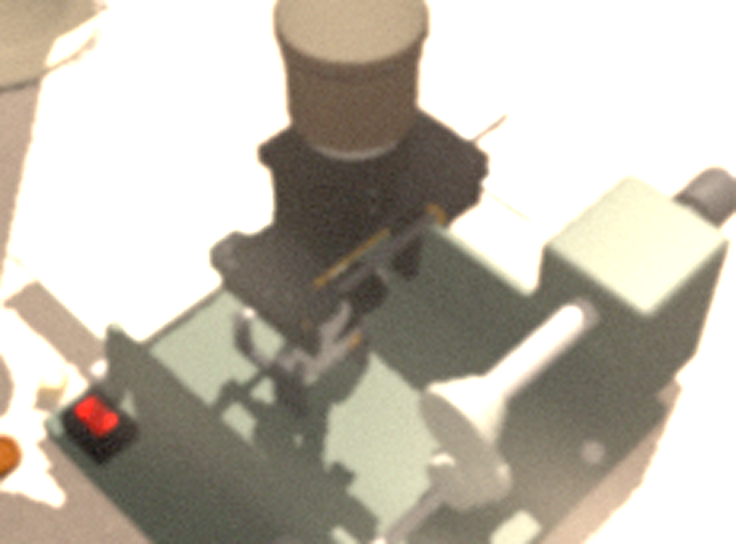

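The roller is midway between the jaws, so I'll close on it.

play_rows(plan=[[[0, 0, 0, 0, 0, 0], [0, 0, 0, 0, 0, 0], [0, 0, 0, 0, 0, 0], [0, 0, 0, 0, 0, 0], [0, 0, 0, 0, 0, 0]]], hand=0)

```text
time_s: 7.0
tcp_pos: [0.617, -0.0574, 0.1515]
ee_rot: [[-0.0, -0.049, 0.999], [0.0, 0.999, 0.049], [-1.0, 0.0, -0.0]]
wrist_force: [0.8, -0.5, -0.0]
gripper_width: 0.518
```

play_rows(plan=[[[0, 0, 0, 0, 0, 0], [0, 0, 0, 0, 0, 0]]])

```text
time_s: 7.25
tcp_pos: [0.6169, -0.0566, 0.1515]
ee_rot: [[0.0, -0.049, 0.999], [0.001, 0.999, 0.049], [-1.0, 0.001, 0.0]]
wrist_force: [-0.1, 4.5, 0.1]
gripper_width: 0.455
```

```bash
python3 -c "
from h import *; to(.616,-.058,.151)
for q in np.arange(0,1.36,.075):
    a=q-.35; print(round(q,3),'fwd',round(-11.5*(np.sin(a)+np.sin(.35)),2),'down',round(-11.5*(np.cos(a)-np.cos(.35)),2))
"
```

```text
t 7.25 tcp [ 0.6169 -0.0566  0.1515] F [-0.05  4.46  0.13] w 0.455
shift cm [ 0.05 -0.14 -0.1 ] turn [ 0.04  0.   -0.01]
0.0 fwd -0.0 down -0.0
0.075 fwd -0.82 down -0.27
0.15 fwd -1.66 down -0.47
0.225 fwd -2.51 down -0.61
0.3 fwd -3.37 down -0.68
0.375 fwd -4.23 down -0.69
0.45 fwd -5.09 down -0.64
0.525 fwd -5.95 down -0.52
0.6 fwd -6.79 down -0.34
0.675 fwd -7.62 down -0.1
0.75 fwd -8.42 down 0.21
0.825 fwd -9.2 down 0.58
0.9 fwd -9.95 down 1.0
0.975 fwd -10.67 down 1.48
1.05 fwd -11.35 down 2.01
1.125 fwd -11.99 down 2.59
1.2 fwd -12.58 down 3.21
1.275 fwd -13.13 down 3.88
1.35 fwd -13.62 down 4.59
```

The opening is 39.6 mm, so the 40 mm arm is gripped. Now I'll swing it on the arc about the pivot.

play_rows(plan=[[[-0.25, 0.1, -0.8, 0, 0, 0], [-0.45, 0.1, -1.65, 0, 0, 0], [-0.6, 0.1, -2.5, 0, 0, 0], [-0.7, 0.1, -3.4, 0, 0, 0], [-0.7, 0.1, -4.2, 0, 0, 0]]])

```text
time_s: 7.88
tcp_pos: [0.5776, -0.0582, 0.1593]
ee_rot: [[0.008, -0.049, 0.999], [0.001, 0.999, 0.049], [-1.0, 0.0, 0.008]]
wrist_force: [7.6, 1.5, -4.0]
gripper_width: 0.46
```

play_rows(plan=[[[0.05, 0, -0.85, 0, 0, 0], [0.15, 0, -1.7, 0, 0, 0], [0.35, 0, -2.55, 0, 0, 0], [0.6, 0, -3.4, 0, 0, 0], [0.9, 0, -4.2, 0, 0, 0]]])

```text
time_s: 8.5
tcp_pos: [0.538, -0.06, 0.1528]
ee_rot: [[0.014, -0.051, 0.999], [0.001, 0.999, 0.051], [-1.0, -0.0, 0.014]]
wrist_force: [5.5, 3.4, 3.8]
gripper_width: 0.461
```

```bash
python3 -c "
from h import *; to(.53,-.061,.15)
p,d=r.capture('wrist'); cv2.imwrite('pics/wrist5.png',cv2.convertScaleAbs(cv2.resize(p,None,fx=1.4,fy=1.4),alpha=1.5))
"
```

```text
t 8.5 tcp [ 0.538  -0.06    0.1528] F [5.48 3.4  3.79] w 0.461
shift cm [ 0.27 -0.06 -0.81] turn [ 0.05  0.08 -0.  ]
```

View pics/wrist5.png

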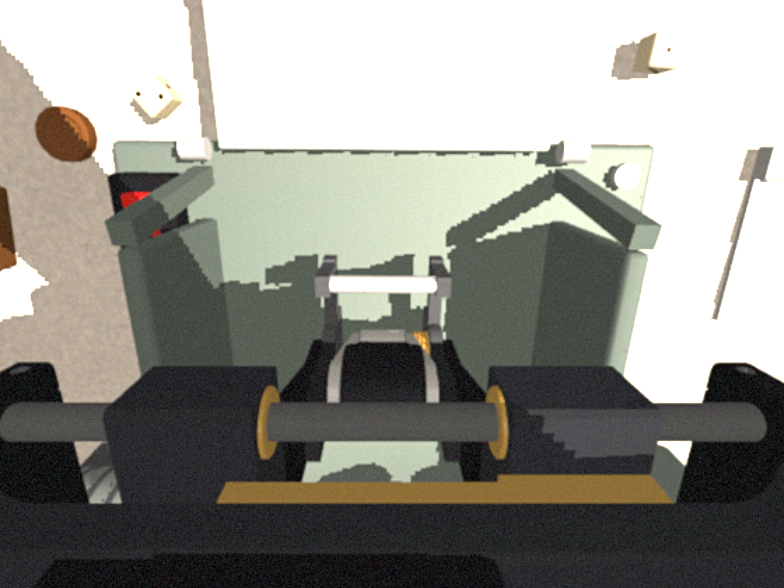

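The roller is still held between the fingers at (383,375). I'll continue the arc.

play_rows(plan=[[[0.4, 0, -0.8, 0, 0, 0], [0.8, 0, -1.55, 0, 0, 0], [1.3, 0, -2.25, 0, 0, 0], [1.8, 0, -2.95, 0, 0, 0], [2.4, 0, -3.6, 0, 0, 0]]])

```text
time_s: 9.18
tcp_pos: [0.5006, -0.0616, 0.1294]
ee_rot: [[0.011, -0.051, 0.999], [0.001, 0.999, 0.051], [-1.0, 0.0, 0.011]]
wrist_force: [0.2, 5.8, 11.3]
gripper_width: 0.456
```

play_rows(plan=[[[0.4, 0, -0.35, 0, 0, 0], [0.8, 0, -0.7, 0, 0, 0], [1.3, 0, -1.1, 0, 0, 0], [1.3, 0, -1.1, 0, 0, 0], [1.3, 0, -1.1, 0, 0, 0]]])

```text
time_s: 9.8
tcp_pos: [0.4881, -0.0622, 0.1153]
ee_rot: [[0.006, -0.051, 0.999], [0.001, 0.999, 0.051], [-1.0, 0.0, 0.006]]
wrist_force: [-1.2, 6.2, 9.6]
gripper_width: 0.457
```

```bash
cat > look.py <<'E'
from h import *
import sys
k=sys.argv[1]
s=r.sense(); g=s['tcp_pos']-.019*s['ee_rot'][:,0]; pv=np.array([.577,-.0578,.062])
print("TCP",s['tcp_pos'].round(4),"F",s['wrist_force'].round(2),"grasp-pivot",(g-pv).round(4),"angle",.35+np.arctan2(pv[0]-g[0],g[2]-pv[2]),"r",np.hypot(*(g-pv)[[0,2]]),"w",s['gripper_width'],s['joint_velocities'].round(2))
for n in ['wrist','side','scene']:
    p,d=r.capture(n); np.save(f'pics/{n}{k}.npy',d)
    c=p if n=='wrist' else p[120:270,230:430] if n=='side' else p[130:320,130:380]
    z=1.4 if n=='wrist' else 3.1
    cv2.imwrite(f'pics/{n}{k}.png',cv2.convertScaleAbs(cv2.resize(c,None,fx=z,fy=z,interpolation=2),alpha=1.5))
E
python3 look.py 6
```

```text
TCP [ 0.4881 -0.0622  0.1153] F [-1.15  6.15  9.61] grasp-pivot [-0.089  -0.0044  0.0723] angle 1.2385221591444129 r 0.11469623275008209 w 0.4566007753426517 [ 0.03  0.01  0.01 -0.1  -0.13  0.06]
```

View pics/wrist6.png

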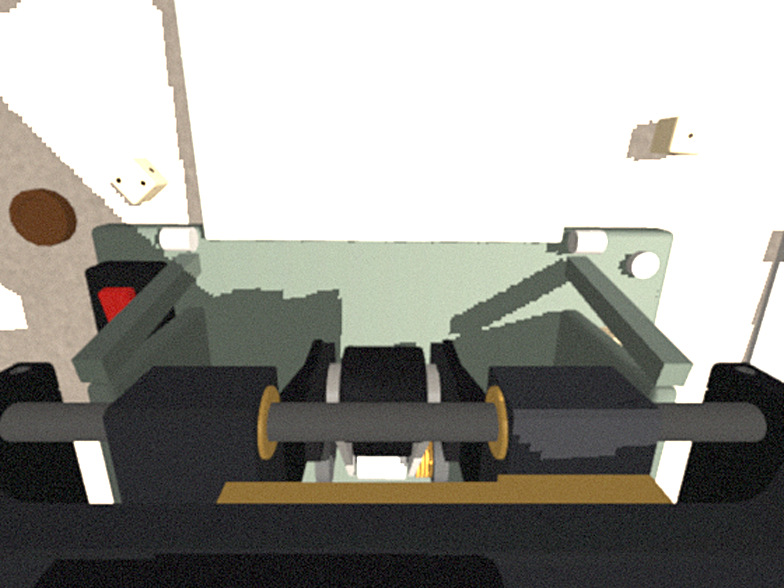

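View pics/side6.png

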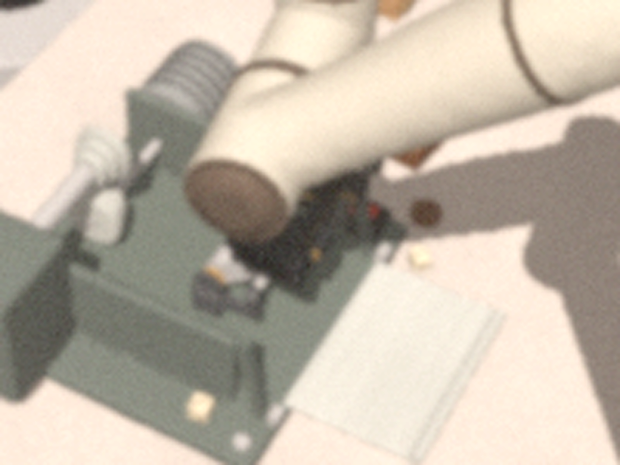

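View pics/scene6.png

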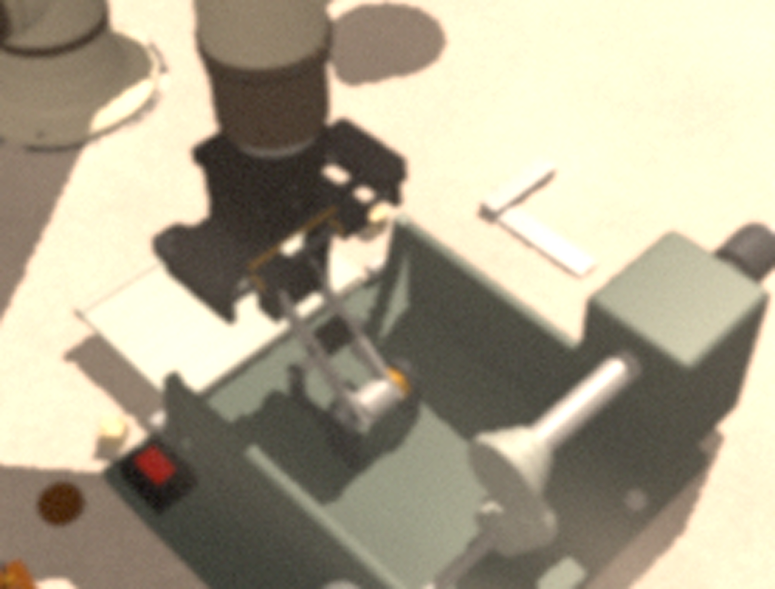

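Estimated angle is about 1.24 rad. I'll press on a little to confirm the stop by force.

play_rows(plan=[[[0.25, 0, -0.2, 0, 0, 0], [0.5, 0, -0.4, 0, 0, 0], [0.5, 0, -0.4, 0, 0, 0], [0.5, 0, -0.4, 0, 0, 0]]])

```text
time_s: 10.45
tcp_pos: [0.4856, -0.0623, 0.1118]
ee_rot: [[0.01, -0.051, 0.999], [0.001, 0.999, 0.051], [-1.0, 0.0, 0.01]]
wrist_force: [-1.4, 6.0, 15.4]
gripper_width: 0.455
```

```bash
python3 look.py 7
```

```text
TCP [ 0.4856 -0.0623  0.1118] F [-1.39  6.04 15.39] grasp-pivot [-0.0916 -0.0045  0.0688] angle 1.2770471517060293 r 0.11455762317396273 w 0.4553404355966597 [ 0.05  0.08  0.06 -0.05 -0.02 -0.03]
```

View pics/scene7.png

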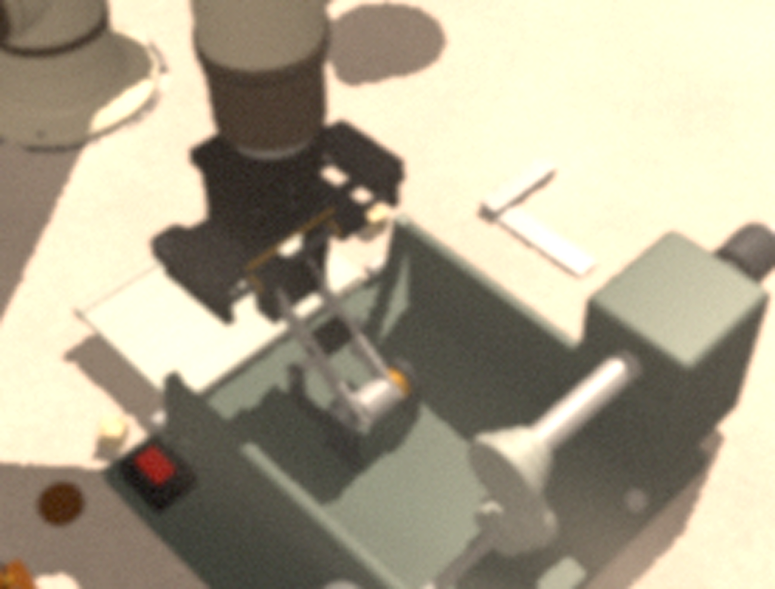

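play_rows(plan=[[[0.2, 0, -0.15, 0, 0, 0], [0.4, 0, -0.3, 0, 0, 0], [0.4, 0, -0.3, 0, 0, 0], [0.4, 0, -0.3, 0, 0, 0]]])

```text
time_s: 11.1
tcp_pos: [0.4854, -0.0623, 0.1112]
ee_rot: [[0.017, -0.053, 0.998], [0.0, 0.999, 0.053], [-1.0, -0.001, 0.017]]
wrist_force: [-3.6, 8.3, 30.6]
gripper_width: 0.454
```

```bash
python3 look.py 8; python3 - <<'E'
from h import *
# arm plates seen by depth: fit the line of points between pivot and roller, in scene and wrist views
for n in ['scene','wrist','side']:
  for k in ('6','7','8'):
    if n=='wrist' and k!='8': continue
    W=cloud(np.load(f'pics/{n}{k}.npy'),cal(n)).reshape(-1,3)
    m=(W[:,0]>.505)&(W[:,0]<.57)&(abs(W[:,1]+.059)<.024)&(W[:,2]>.075)&(W[:,2]<.135)
    q=W[m]
    if len(q)>15:
        l=cv2.fitLine(q[:,[0,2]].astype(np.float32),cv2.DIST_HUBER,0,.01,.01).ravel(); print(n,k,len(q),"lean",np.arctan2(abs(l[0]),abs(l[1]))+.35)
# bystander/guard check
for k in ('0','8'):
    W=cloud(np.load(f'pics/scene{k}.npy'),cal('scene')).reshape(-1,3)
    m=(W[:,0]>.3)&(W[:,0]<.44)&(W[:,1]>-.16)&(W[:,1]<.03); 
    q=W[m]; print(k,"guard z med",np.median(q[:,2]), np.median(q[q[:,0]<.34][:,2]))
E
```

```text
TCP [ 0.4854 -0.0623  0.1112] F [-3.59  8.3  30.63] grasp-pivot [-0.0919 -0.0045  0.0682] angle 1.2826018922564104 r 0.11442746041718495 w 0.45365762138771604 [-0.1   0.03 -0.12 -0.07  0.    0.08]
scene 6 418 lean 1.1677241
scene 7 411 lean 1.2104712
scene 8 405 lean 1.276932
wrist 8 965 lean 1.2497671
side 6 59 lean 1.7128124
side 7 54 lean 1.7756852
side 8 51 lean 1.8085811
0 guard z med 0.00012118587263987065 0.00012324146669405724
8 guard z med 0.036348536220545374 0.5377652831099407
```

It moved only 0.6 mm while the force rose from 15 to 31 N, so this is the stop, and the wrist depth gives a lean of 1.25. I'll ease off slightly and let it settle.

play_rows(plan=[[[-0.2, 0, 0.1, 0, 0, 0], [-0.2, 0, 0.1, 0, 0, 0], [-0.2, 0, 0.1, 0, 0, 0], [-0.2, 0, 0.1, 0, 0, 0], [-0.2, 0, 0.1, 0, 0, 0]]])

```text
time_s: 11.88
tcp_pos: [0.4855, -0.0623, 0.1115]
ee_rot: [[0.014, -0.052, 0.999], [0.0, 0.999, 0.052], [-1.0, -0.0, 0.014]]
wrist_force: [-2.4, 6.8, 21.7]
gripper_width: 0.457
```

```bash
python3 look.py 9
```

```text
TCP [ 0.4855 -0.0623  0.1115] F [-2.35  6.78 21.7 ] grasp-pivot [-0.0918 -0.0046  0.0685] angle 1.2798391034835863 r 0.11450764438120958 w 0.45655241570025407 [ 0.02 -0.09 -0.06  0.06 -0.02  0.02]
```

View pics/scene9.png

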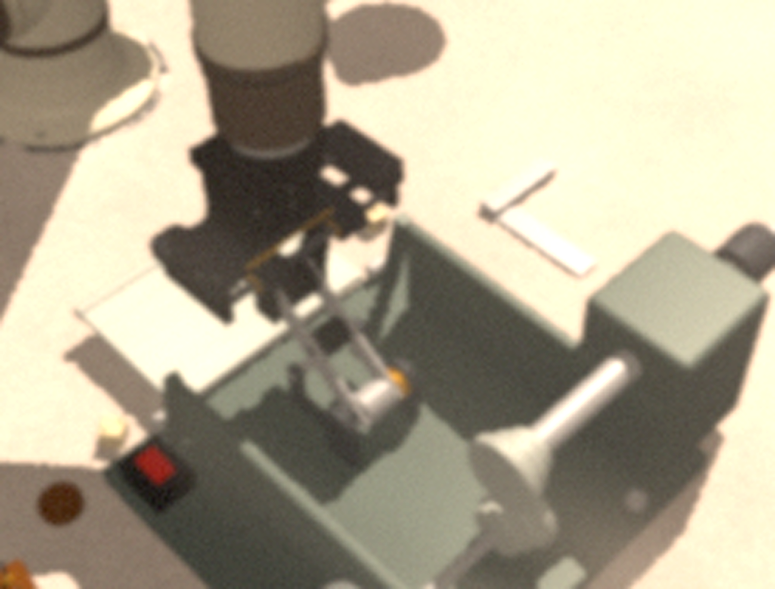

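View pics/side9.png

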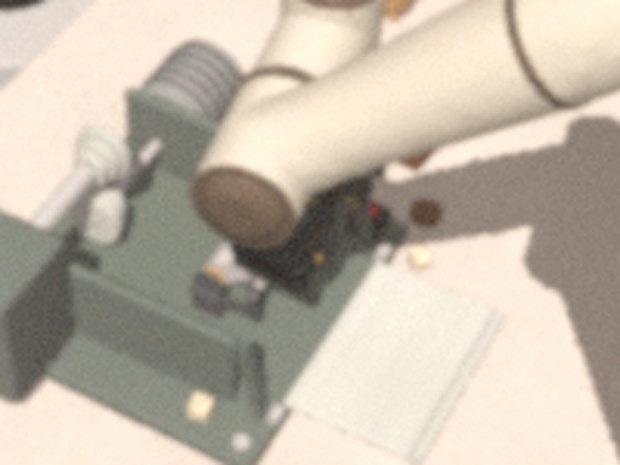

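The guard is down in the side view (corners at about (385,265), (500,315), (420,460)). The arm is held at its stop, and the bystanders are where they were.

```bash
python3 -c "
from station import r
print(r.finish_job()); print(r.sense()['wrist_force'],r.sense()['gripper_width'])"
```

```text
the job is handed in; nothing more can be done
None
the job is handed in; nothing more can be done
```

The guard is fully down and the idler arm is at its stop, still held in the gripper; I handed the job in at about 12 s of the 48 s allowed. No verdict is reported.

I hooked the guard from behind with shut fingers and pulled it until it fell open. Then I gripped the roller end across the plates, where the opening read 39.6 mm for a 40 mm arm. I swung it forward on an arc about its pivot to the stop.

**At the stop:** the last push moved the arm only 0.6 mm while the upward wrist force rose from 15 to 31 N. I eased it to about 22 N, and it was still at handover.

**Idler angle:** the estimates differ a little.

| Source | Idler angle (rad) |
|---|---|
| Grasp position relative to the pivot | 1.28 |
| Wrist camera depth | 1.25 |
| Scene camera depth | 1.28 |
| Nominal stop | 1.25 |

The side camera gave about 1.8. I disregarded it because few points were visible and the robot arm blocked the view.

**Guard and bystanders:** the guard lay flat in the last side and scene pictures. I checked the bystanders by eye only: the dice, checker and square looked unmoved. The bit rack was mostly out of the cropped pictures, but the gripper never went near it after the start. A depth check of the guard's height was spoiled by the robot arm blocking the view.

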